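One dose: one turn of the dosing pump's hand wheel

ROBOT

A 6-joint arm with a two-finger parallel gripper is mounted at the origin on the work surface. World frame = base frame: x ahead of the robot, y to its left, z up, the work surface at z = 0. Lengths are in mm, angles in rad, forces in N, time in s.
With the tool pointing down it reaches from about 300 to 775 mm from the base axis. Payload 14.6 kg.
Tool frame: the origin (TCP) lies at the very end of the fingers, on their centre line; the grasp point (between the pads) lies 19 mm behind it; z points along the fingers, y is the line along which they close (so a half turn about z gives the same grasp; the last joint's range is limited). The gripper opens to 94 mm and grips with 3 to 60 N. Pads are 16 mm wide; open, the fingers measure 119 mm over their backs; the gripper's body (75 mm by 177 mm) begins 78 mm behind the grasp point.
Start: joints at [-1.203, 0.3, 1.521, -0, 1.321, -0.067], TCP at [231.668, -498.818, 205.446] pointing down, gripper open.
Joint ranges: [-3.03, 3.03], [-0.79, 2.21], [0.23, 2.52], [-1.04, 4.18], [0, 3.07], [-2.55, 2.55]. Speed limits (rad/s): [2.22, 2.22, 2.57, 3.14, 3.14, 3.14].

INTERFACE

Orientations are given as [roll, pitch, yaw] about the fixed x, y, z axes, in that order (R = Rz(yaw) Ry(pitch) Rx(roll)).
In Python, from cell import manip, eyes, ticket gives the robot as it stands. The module is installed in compiled form; this text tells all that it offers.
- The arm moves only by the tool arm_command, never from a script. Its argument "plan" is a list of rows, each a list of 5 numbers: the opening, from -1 (shut) to 1 (fully open), then the shift along the tool's x, y, z in m, then the turn about the tool's z in rad. In form: [[jaw, dx, dy, dz, roll], ...]. A call has 1 to 20 rows; each row shifts and turns the commanded pose from where the row before left it, along the tool's axes as they then stand; what a row does not reach is not made up. A row lasts 1/8 s, in which the tool goes at most 62.5 mm and 10.7 degrees, less where a joint would pass 70% of its speed; a pose out of reach is approached as far as the arm can. A call is refused whole if a number of a shift passes 0.0625 or a number of a turn 0.188, either way. A call with a gripper value outside its range is refused whole. The fingers move at their own pace and stop on an object; "newtons" is the grip in N (left out, the last holds). Time passes only in rows, so rows that do not move let the fingers close. It gives the time, the measured TCP pose, the force, the opening and the grip force at its end, in the units of the state.
- manip.read_state(): the state, without advancing time (a new reading comes with each control period).
- eyes.camera(name): name is "scene" or "top" or "wrist"; returns a dict with "img" (480x640x3 uint8, blue, green, red), "z_map" (480x640 float32, mm along the optical axis (not along the pixel's ray), 0 where there is no reading), "fx", "fy", "cx", "cy" (pixels), "eye" and "orientation" of the camera in the world. Camera axes: x right, y down, z forward; pixel columns grow to the right and rows downward; lengths in mm; the calibration is good to about 2 mm. A picture is of the moment at which its call begins.
- ticket.sign_off(): hands the job in; it is judged then, once.
The state is a dict: "clock": time; "joints": joint angles; "qd": joint speeds; "effort": joint torques, N m; "eef_pos": TCP position; "eef_rot": TCP orientation; "wrist_force": force on the tool from outside, world axes, zero at the start; "moment": the same for the moment, N m; "finger_gap": finger opening in mm; "finger_force": force on a finger pad.
Only numpy, scipy, OpenCV 4.12 (cv2) and the standard library are available. Lean on these libraries where they do the work, as an engineer would, in place of code of your own. Each camera call takes 0.05 s, during which the arm holds its last target. There are 200 camera calls.

TASK

Give the seedlings one dose of feed: push the dosing pump's hand wheel round by its red upright handle, clockwise seen from above, through exactly one full turn, so that the handle stops where it stood at the start, and then draw back clear of it. Push gently with the fingertips or the outside of the fingers; do not grip the handle. Leave the tomato, the jar and the potted seedling where they stand.

Things in the scene. Friction and masses are not known exactly. Their poses are not given: they have to be found in the camera images.
- wheel_center (a point): centre of the aluminium hand wheel, on its vertical axis, at mid-thickness of the rim, 96 mm above the table. The wheel lies level: rim 161 mm in outer diameter and 13 mm thick (top at 103 mm above the table), three spokes, hub reaching 108 mm above the table.
- pump: the fixed dosing pump under the wheel: blue round body on a 170 mm square base plate. Origin on the table under the wheel's axis, z up, x towards its seedling tray (110 x 300 mm, centre 200 mm from the axis, plants up to about 130 mm above the table). It stands in a different place, turned up to 0.5 rad, each time.
- wheel_handle (a point): middle of the red handle, a fixed upright cylinder 24 mm in diameter on the wheel's rim, at the outer end of one spoke, its axis 70 mm from the wheel's axis. Its red part runs from 108 to 150 mm above the table (this point: 129 mm). It may stand at almost any angle at the start.
- dose_wheel (a joint): angle of the hand wheel in rad, growing as it turns clockwise seen from above; the start value differs each time (-2.5 to 2.5), one full turn adds 6.283. It goes on turning freely past one turn either way, with no stop or click. Steady friction (about 3 N of push at the handle) holds it where it is left; no spring.
- tomato_center (a point): loose tomato, 68 mm in diameter, 54 mm high, standing on the table; its centre, 27 mm up. A bystander.
- amber_jar_center (a point): loose amber jar with a white cap, 52 mm in diameter, 85 mm high, standing on the table; its centre, 42 mm up. A bystander.
- seedling_pot_center (a point): loose small black pot, 60 mm in diameter at the top, 52 mm high, with a seedling reaching about 125 mm above the table; this point is on its axis, 26 mm up. A bystander.

How it is judged (in metres and radians):
On the way:
1. the handle has been pushed clockwise to the far side of the wheel, half a turn from its start (distance of wheel_handle from where it was at the start of the episode above 0.125 m and value of joint dose_wheel above 0.3 rad).
At the end, for the whole second after the job is handed in: The wheel has been turned exactly once clockwise: its handle is within 12.5 mm (about 10 degrees) of where it stood at the start, one turn on (not none, not two), and at rest. The tomato, jar and potted seedling stand upright within 20 mm of their starting places (distance of wheel_handle from where it was at the start of the episode below 0.0125 m and value of joint dose_wheel between 3.6 and 8.96 rad and velocity of joint dose_wheel between -0.05 and 0.05 rad/s and distance of each of tomato_center, amber_jar_center, seedling_pot_center from where it was at the start of the episode below 0.02 m and angle between each of tomato_center, amber_jar_center, seedling_pot_center's own z axis and vertical below 0.35 rad); the robot touches nothing.
It fails at once if the wheel was pressed or gripped with more than 25 N (contact force between the fingers and dose_wheel above 25 N).
It fails at once if the wheel was turned far past one turn, or well backwards (value of joint dose_wheel above 9.4 rad or value of joint dose_wheel below -3.2 rad).
It fails at once if the tomato was shoved, lifted or tipped (distance of tomato_center from where it was at the start of the episode above 0.02 m or angle between tomato_center's own z axis and vertical above 0.35 rad).
It fails at once if the amber jar was shoved, lifted or tipped (distance of amber_jar_center from where it was at the start of the episode above 0.02 m or angle between amber_jar_center's own z axis and vertical above 0.35 rad).
It fails at once if the potted seedling was shoved, lifted or tipped (distance of seedling_pot_center from where it was at the start of the episode above 0.02 m or angle between seedling_pot_center's own z axis and vertical above 0.35 rad).
It also fails if it takes over 61 s, if anything falls off the work surface, if the arm or the gripper's body presses on something with over 40 N, if the wrist force passes 120 N, or if a joint passes its speed limit or range.

## Working session

There is one attempt and no reset: what is moved stays moved. The work goes in short steps, Python scripts to look and compute and a tool call to move; the robot and the scene stay as the last step left them, time stands still between calls to the robot, and variables do not carry over. Pictures are saved under pics/ and viewed, at most 10 in all, crops included, and the job is handed in when it is done.

Besides the shell and the picture viewer there is one more tool, called after "Emit:" by a JSON object that holds its "op" and its "data". arm_command: Moves the arm, as the interface text tells. Its arguments: {"type":"object","properties":{"plan":{"type":"array"},"newtons":{"type":"number"}},"required":["plan"]}

```bash
mkdir -p pics; cat > h.py <<'E'
import numpy as np, cv2
from scipy.spatial.transform import Rotation as R
from cell import manip, eyes, ticket
def rot(o):
    o=np.array(o,float)
    return o if o.shape==(3,3) else R.from_euler('xyz',o).as_matrix()
def ray(c,u,v,z):
    d=rot(c['orientation'])@np.array([(u-c['cx'])/c['fx'],(v-c['cy'])/c['fy'],1.])
    e=np.array(c['eye'],float); return e+d*(z-e[2])/d[2]
def cloud(c):
    v,u=np.mgrid[:480,:640]; z=c['z_map']
    p=np.stack([(u-c['cx'])/c['fx']*z,(v-c['cy'])/c['fy']*z,z],-1)
    return p@rot(c['orientation']).T+np.array(c['eye'],float)
E
python3 - <<'E'
from h import *
print(manip.read_state())
for n in('top','scene'):
    c=eyes.camera(n); cv2.imwrite(f'pics/{n}0.png',c['img']); print(n,c['eye'],c['orientation'],c['fx'])
    np.savez(f'{n}0.npz',**c)
E
```

```text
{'clock': 0.0, 'joints': array([-1.20259629e+00,  3.00490795e-01,  1.52160616e+00, -2.55667950e-05,
        1.32068748e+00, -6.66073620e-02]), 'qd': array([ 0.00087738, -0.00018434,  0.00109481,  0.00082871,  0.00201829,
       -0.00144768]), 'effort': array([ 7.20371918e-04, -5.31806159e+01, -3.52735269e+01,  7.08260201e-02,
        2.45514867e-02, -6.39626455e-05]), 'eef_pos': array([ 231.56942613, -498.5754264 ,  204.86491636]), 'eef_rot': array([-3.14040186e+00, -5.46141565e-05,  4.34813709e-01]), 'wrist_force': array([-0.17305871,  0.09815321, -0.12286647]), 'moment': array([ 0.0173213 ,  0.05149416, -0.03197792]), 'finger_force': 0.0, 'finger_gap': 93.68973533272278}
top [ 310.7747159    69.92582304 1214.48925377] [-2.92037413e+00  2.06902093e-03 -1.59116099e+00] 584.6707603916775
scene [1063.02333779  -40.04175429  810.06541429] [-2.49177459e+00 -1.84036399e-03  1.39095899e+00] 439.76497175778877
```

View pics/top0.png

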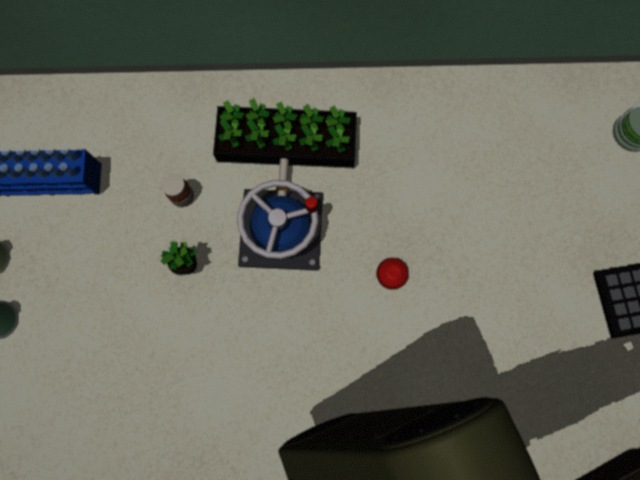

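View pics/scene0.png

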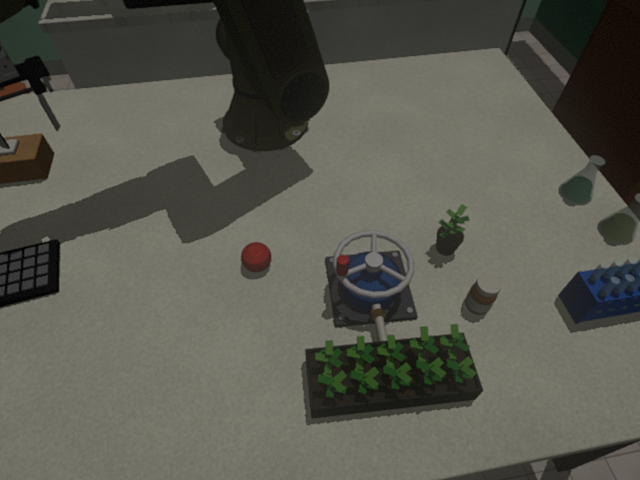

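The top view shows the wheel hub at about (278,217), the red handle at (311,203), the tray above it, the tomato at (393,273), the pot at (181,259) and the jar at (180,192). The scene view agrees: handle at (343,265), hub at (374,260).

```bash
cat >> h.py <<'E'
def redmask(c):
    h=cv2.cvtColor(c['img'],cv2.COLOR_BGR2HSV)
    return (((h[...,0]<8)|(h[...,0]>172))&(h[...,1]>150)&(h[...,2]>60))
def handle(c,near,r=120):
    """red top disc centre by cloud points near the wheel"""
    P=cloud(c); m=redmask(c)&(np.hypot(P[...,0]-near[0],P[...,1]-near[1])<r)&(P[...,2]>100)
    return P[m]
def fitc(P):
    A=np.c_[2*P[:,:2],np.ones(len(P))]; s=np.linalg.lstsq(A,(P[:,:2]**2).sum(1),rcond=None)[0]
    return s[:2],np.sqrt(s[2]+s[0]**2+s[1]**2)
E
python3 - <<'E'
from h import *
near=None
for n in('top','scene'):
    c=dict(np.load(f'{n}0.npz')); P=cloud(c)
    if near is None: near=ray(c,278,217,108); print('hub',near)
    h=cv2.cvtColor(c['img'],cv2.COLOR_BGR2HSV)
    d=np.hypot(P[...,0]-near[0],P[...,1]-near[1])
    m=(h[...,1]<70)&(P[...,2]>94)&(P[...,2]<110)&(d<95)&(d>60)
    q=P[m]; cc,r=fitc(q); print(n,'rim',len(q),q[:,2].mean(),cc,r)
    hp=handle(c,near); t=hp[hp[:,2]>145]
    print('handle all',len(hp),hp.mean(0),'top',len(t),t.mean(0) if len(t) else '')
    # silhouettes-based
    for nm,mm in(('tomato',redmask(c)&(P[...,2]<80)&(d<300)),):
        print(nm,P[mm].mean(0))
    if n=='top':
        print('jar cap',ray(c,179,189,85),'pot',ray(c,181,262,40),'tom',ray(c,393,273,27))
        o=(P[...,2]>15)&(d<330)
        g=(h[...,0]>35)&(h[...,0]<85)&(h[...,1]>80)&o
        pp=P[g&(P[...,0]>near[0]+100)]; print('tray plants',pp.min(0),pp.max(0))
        pp=P[g&(P[...,0]<near[0]+20)]; print('pot plant',pp.min(0),pp.max(0))
E
```

```text
hub [596.1123341  155.10980254 108.        ]
top rim 1444 101.6516874385607 [594.99914511 156.77959853] 73.00349563027878
handle all 113 [612.37308757  90.04908359 150.2731624 ] top 112 [612.42035545  89.96806421 150.32339156]
tomato [491.2324796  -68.68035764  49.02433191]
jar cap [664.47770461 356.28996697  85.        ] pot [523.11949955 358.36714828  40.        ] tom [493.55570042 -74.08353262  27.        ]
tray plants [731.72762617  -1.44458345  15.87333103] [860.26517377 291.9879831  122.04926822]
pot plant [310.7747159   69.92582304  40.70549227] [ 553.2226277   382.65448657 1214.48925377]
scene rim 1325 100.01867126913315 [599.56649711 155.47145788] 73.05361904964649
handle all 76 [617.32074067  88.46250506 149.0977506 ] top 76 [617.32074067  88.46250506 149.0977506 ]
tomato [500.22211455 -72.21709956  49.45349126]
```

Emit:
{"op": "arm_command", "data": {"plan": [[-1, 0, 0, 0, 0.145], [-1, 0, 0, 0, 0.145], [-1, 0, 0, 0, 0.145], [-1, 0.0244, -0.0356, 0, 0], [-1, 0.0244, -0.0356, 0, 0], [-1, 0.0244, -0.0356, 0, 0], [-1, 0.0244, -0.0356, 0, 0], [-1, 0.0244, -0.0356, 0, 0], [-1, 0.0244, -0.0356, 0, 0], [-1, 0.0244, -0.0356, 0, 0], [-1, 0.0244, -0.0356, 0, 0], [-1, 0.0244, -0.0356, 0, 0], [-1, 0.0244, -0.0356, 0, 0], [-1, 0.0244, -0.0356, 0, 0], [-1, 0.0244, -0.0356, 0, 0], [-1, 0.0244, -0.0356, 0, 0], [-1, 0.0244, -0.0356, 0, 0], [-1, 0.0244, -0.0356, 0, 0], [-1, 0.0244, -0.0356, 0, 0], [-1, 0.0244, -0.0356, 0, 0]], "newtons": 5}}

```text
clock: 2.6
eef_pos: [647.1, 107.5, 205.0]
eef_rot: [3.141, 0.001, -0.0]
wrist_force: [-0.6, -0.1, 0.0]
finger_gap: 0.5
finger_force: 0.0
```

```bash
python3 - <<'E'
from h import *
print(manip.read_state()['eef_pos'],manip.read_state()['joints'])
c=eyes.camera('wrist'); np.savez('wrist0.npz',**c); cv2.imwrite('pics/wrist0.png',c['img']); print(c['eye'],c['orientation'])
P=cloud(c); near=np.array([597,156])
h=cv2.cvtColor(c['img'],cv2.COLOR_BGR2HSV); d=np.hypot(P[...,0]-near[0],P[...,1]-near[1])
q=P[(P[...,2]>94)&(P[...,2]<110)&(d<95)&(d>60)&(h[...,1]<70)]
print('rim',len(q),*fitc(q))
hp=handle(c,near); t=hp[hp[:,2]>145]; print(len(hp),len(t),t.mean(0),t.min(0),t.max(0))
E
```

```text
[647.12568683 107.52085409 205.00983345] [ 1.08850747e-01  5.42927828e-01  1.18117179e+00 -6.20285741e-05
  1.41819734e+00  1.67985856e+00]
[719.00558266 107.53914059 383.26185781] [ 2.89494622e+00  7.97923238e-04 -1.57094775e+00]
rim 4725 [601.07447557 157.21851446] 72.12015670344124
352 194 [620.0368748   84.40253008 148.39858213] [609.51990176  80.72977057 145.27295215] [628.20076377  88.27662952 150.52413866]
```

View pics/wrist0.png

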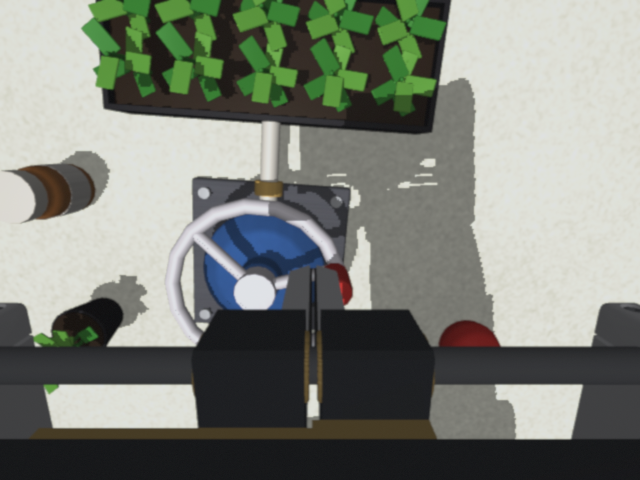

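Emit:
{"op": "arm_command", "data": {"plan": [[-1, 0, 0, 0.017, 0], [-1, 0, 0, 0.017, 0], [-1, 0, 0, 0.017, 0], [-1, 0, 0, 0.017, 0], [-1, 0, 0, 0.017, 0], [-1, 0, 0, 0, 0]]}}

```text
clock: 3.4
eef_pos: [646.0, 106.1, 118.8]
eef_rot: [3.141, 0.002, -0.0]
wrist_force: [-0.4, 0.8, 0.8]
finger_gap: 0.3
finger_force: 0.0
```

```bash
cat > arc.py <<'E'
import sys
from h import *
C=np.array([597.5,156.3])
def rows(steps,r=70):
    s=manip.read_state(); p=np.array(s['eef_pos'][:2],float); a=np.degrees(np.arctan2(*(p-C)[::-1])); yaw=s['eef_rot'][2]
    print('pos',s['eef_pos'],'ang',a,'yaw',yaw); out=[]
    for k in steps:
        a-=k; q=C+r*np.array([np.cos(np.radians(a)),np.sin(np.radians(a))]); d=(q-p).round(1); p=p+d
        out.append([round(d[0]/1e3,4),round(-d[1]/1e3,4)])
    print('end ang',a,p); print(','.join(f'[-1,{x},{y},0,0]' for x,y in out))
rows(eval(sys.argv[1]))
E
python3 arc.py '[3]*8+[6]*12'
```

```text
pos [645.97457872 106.1206528  118.80690151] ang -45.9899891740895 yaw -0.00031622677649933983
end ang -141.9899891740895 [542.37457872 113.2206528 ]
[-1,-0.0025,0.0026,0,0],[-1,-0.0029,0.0024,0,0],[-1,-0.0029,0.0022,0,0],[-1,-0.0031,0.002,0,0],[-1,-0.0031,0.0018,0,0],[-1,-0.0033,0.0017,0,0],[-1,-0.0033,0.0016,0,0],[-1,-0.0034,0.0013,0,0],[-1,-0.007,0.0021,0,0],[-1,-0.0072,0.0014,0,0],[-1,-0.0073,0.0007,0,0],[-1,-0.0073,-0.0001,0,0],[-1,-0.0073,-0.0009,0,0],[-1,-0.0072,-0.0017,0,0],[-1,-0.0069,-0.0024,0,0],[-1,-0.0066,-0.0031,0,0],[-1,-0.0063,-0.0037,0,0],[-1,-0.0059,-0.0044,0,0],[-1,-0.0053,-0.005,0,0],[-1,-0.0048,-0.0056,0,0]
```

Emit:
{"op": "arm_command", "data": {"plan": [[-1, -0.0025, 0.0026, 0, 0], [-1, -0.0029, 0.0024, 0, 0], [-1, -0.0029, 0.0022, 0, 0], [-1, -0.0031, 0.002, 0, 0], [-1, -0.0031, 0.0018, 0, 0], [-1, -0.0033, 0.0017, 0, 0], [-1, -0.0033, 0.0016, 0, 0], [-1, -0.0034, 0.0013, 0, 0]]}}

```text
clock: 4.4
eef_pos: [621.9, 90.7, 120.5]
eef_rot: [-3.142, -0.0, -0.0]
wrist_force: [2.7, 2.1, 0.5]
finger_gap: 0.4
finger_force: 1.4
```

```bash
cat > hm.py <<'E'
from h import *
C=np.array([597.5,156.3]); R0={'top':(612.42,89.97),'scene':(617.32,88.46)}
print(manip.read_state()['wrist_force'])
for n in R0:
    c=eyes.camera(n); hp=handle(c,C); t=hp[hp[:,2]>143]
    if len(t): m=t.mean(0)[:2]; print(n,len(t),m,'ang',np.degrees(np.arctan2(*(m-C)[::-1])),'d0',m-R0[n])
    else: print(n,'none')
E
python3 hm.py; python3 arc.py '[6]*20'
```

```text
[2.65956241 2.06845762 0.47905511]
top none
scene none
pos [621.65991863  90.47623727 120.41016605] ang -69.84487046765136 yaw -0.0002932434049984778
end ang -189.84487046765136 [528.55991863 168.27623727]
[-1,-0.007,0.0021,0,0],[-1,-0.0072,0.0014,0,0],[-1,-0.0073,0.0006,0,0],[-1,-0.0074,-0.0001,0,0],[-1,-0.0072,-0.0009,0,0],[-1,-0.0072,-0.0016,0,0],[-1,-0.0069,-0.0024,0,0],[-1,-0.0067,-0.003,0,0],[-1,-0.0062,-0.0038,0,0],[-1,-0.0059,-0.0044,0,0],[-1,-0.0054,-0.005,0,0],[-1,-0.0048,-0.0055,0,0],[-1,-0.0042,-0.006,0,0],[-1,-0.0036,-0.0064,0,0],[-1,-0.0029,-0.0067,0,0],[-1,-0.0021,-0.007,0,0],[-1,-0.0015,-0.0072,0,0],[-1,-0.0006,-0.0073,0,0],[-1,0.0001,-0.0073,0,0],[-1,0.0009,-0.0073,0,0]
```

Emit:
{"op": "arm_command", "data": {"plan": [[-1, -0.007, 0.0021, 0, 0], [-1, -0.0072, 0.0014, 0, 0], [-1, -0.0073, 0.0006, 0, 0], [-1, -0.0074, -0.0001, 0, 0], [-1, -0.0072, -0.0009, 0, 0], [-1, -0.0072, -0.0016, 0, 0], [-1, -0.0069, -0.0024, 0, 0], [-1, -0.0067, -0.003, 0, 0], [-1, -0.0062, -0.0038, 0, 0], [-1, -0.0059, -0.0044, 0, 0]]}}

```text
clock: 5.75
eef_pos: [552.8, 102.6, 120.7]
eef_rot: [3.141, -0.001, -0.0]
wrist_force: [4.8, -0.6, -0.1]
finger_gap: 0.6
finger_force: 1.7
```

```bash
python3 arc.py '[6]*20';python3 - <<'E'
from h import *
c=eyes.camera('scene'); cv2.imwrite('pics/s1.png',c['img'][150:400,200:500].repeat(2,0).repeat(2,1))
E
```

```text
pos [552.81939053 102.59050094 120.65542379] ang -129.756866807346 yaw -0.00040513911327222374
end ang -249.756866807346 [573.31939053 221.99050094]
[-1,-0.0055,-0.0049,0,0],[-1,-0.0048,-0.0055,0,0],[-1,-0.0042,-0.006,0,0],[-1,-0.0036,-0.0064,0,0],[-1,-0.0029,-0.0067,0,0],[-1,-0.0022,-0.007,0,0],[-1,-0.0014,-0.0072,0,0],[-1,-0.0007,-0.0073,0,0],[-1,0.0001,-0.0073,0,0],[-1,0.0009,-0.0073,0,0],[-1,0.0016,-0.0071,0,0],[-1,0.0024,-0.007,0,0],[-1,0.003,-0.0066,0,0],[-1,0.0038,-0.0063,0,0],[-1,0.0044,-0.0059,0,0],[-1,0.0049,-0.0054,0,0],[-1,0.0056,-0.0048,0,0],[-1,0.0059,-0.0042,0,0],[-1,0.0064,-0.0036,0,0],[-1,0.0068,-0.0029,0,0]
```

View pics/s1.png

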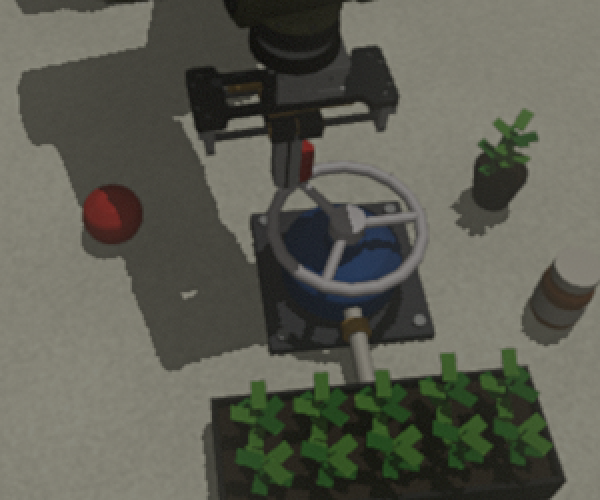

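The crop shows the fingers at about (290,165) with the red handle (305,160) ahead of them, and the wheel has turned as intended.

Emit:
{"op": "arm_command", "data": {"plan": [[-1, -0.0055, -0.0049, 0, 0], [-1, -0.0048, -0.0055, 0, 0], [-1, -0.0042, -0.006, 0, 0], [-1, -0.0036, -0.0064, 0, 0], [-1, -0.0029, -0.0067, 0, 0], [-1, -0.0022, -0.007, 0, 0], [-1, -0.0014, -0.0072, 0, 0], [-1, -0.0007, -0.0073, 0, 0], [-1, 0.0001, -0.0073, 0, 0], [-1, 0.0009, -0.0073, 0, 0]]}}

```text
clock: 7.05
eef_pos: [529.0, 168.7, 120.4]
eef_rot: [3.141, -0.0, -0.0]
wrist_force: [3.9, -5.6, -0.3]
finger_gap: 0.3
finger_force: 2.7
```

```bash
python3 hm.py; python3 arc.py '[6]*20'
```

```text
[ 3.92425852 -5.63974269 -0.33644152]
top none
scene none
pos [528.65303783 169.31523416 120.35913431] ang 169.29480477312006 yaw 0.00036521397007938106
end ang 49.29480477312006 [643.15303783 209.41523416]
[-1,0.0018,-0.0071,0,0],[-1,0.0025,-0.0069,0,0],[-1,0.0031,-0.0066,0,0],[-1,0.0039,-0.0062,0,0],[-1,0.0045,-0.0058,0,0],[-1,0.005,-0.0053,0,0],[-1,0.0056,-0.0048,0,0],[-1,0.0061,-0.0041,0,0],[-1,0.0064,-0.0035,0,0],[-1,0.0068,-0.0028,0,0],[-1,0.007,-0.002,0,0],[-1,0.0073,-0.0013,0,0],[-1,0.0073,-0.0006,0,0],[-1,0.0073,0.0003,0,0],[-1,0.0072,0.0009,0,0],[-1,0.0072,0.0018,0,0],[-1,0.0069,0.0024,0,0],[-1,0.0066,0.0032,0,0],[-1,0.0062,0.0039,0,0],[-1,0.0058,0.0044,0,0]
```

Emit:
{"op": "arm_command", "data": {"plan": [[-1, 0.0018, -0.0071, 0, 0], [-1, 0.0025, -0.0069, 0, 0], [-1, 0.0031, -0.0066, 0, 0], [-1, 0.0039, -0.0062, 0, 0], [-1, 0.0045, -0.0058, 0, 0], [-1, 0.005, -0.0053, 0, 0], [-1, 0.0056, -0.0048, 0, 0], [-1, 0.0061, -0.0041, 0, 0], [-1, 0.0064, -0.0035, 0, 0], [-1, 0.0068, -0.0028, 0, 0]]}}

```text
clock: 8.4
eef_pos: [574.9, 221.7, 120.4]
eef_rot: [3.142, 0.0, -0.0]
wrist_force: [-2.3, -2.4, -0.3]
finger_gap: 0.6
finger_force: 1.5
```

```bash
python3 hm.py; python3 arc.py '[6]*20'
```

```text
[-2.27898638 -2.42748704 -0.26870388]
top none
scene 4 [598.74168614 225.41096864] ang 88.9707028681265 d0 [-18.57831386 136.95096864]
pos [575.26482761 221.87067205 120.41326191] ang 108.73192113996693 yaw -0.000240871521805186
end ang -11.268078860033071 [666.16482761 142.67067205]
[-1,0.0068,-0.0027,0,0],[-1,0.0072,-0.0012,0,0],[-1,0.0073,-0.0005,0,0],[-1,0.0074,0.0003,0,0],[-1,0.0072,0.001,0,0],[-1,0.0071,0.0018,0,0],[-1,0.0069,0.0026,0,0],[-1,0.0066,0.0032,0,0],[-1,0.0062,0.0039,0,0],[-1,0.0057,0.0046,0,0],[-1,0.0053,0.0051,0,0],[-1,0.0046,0.0056,0,0],[-1,0.0041,0.0061,0,0],[-1,0.0034,0.0065,0,0],[-1,0.0027,0.0068,0,0],[-1,0.002,0.007,0,0],[-1,0.0013,0.0073,0,0],[-1,0.0004,0.0073,0,0],[-1,-0.0003,0.0073,0,0],[-1,-0.001,0.0072,0,0]
```

Emit:
{"op": "arm_command", "data": {"plan": [[-1, 0.0068, -0.0027, 0, 0], [-1, 0.0072, -0.0012, 0, 0], [-1, 0.0073, -0.0005, 0, 0], [-1, 0.0074, 0.0003, 0, 0], [-1, 0.0072, 0.001, 0, 0], [-1, 0.0071, 0.0018, 0, 0], [-1, 0.0069, 0.0026, 0, 0], [-1, 0.0066, 0.0032, 0, 0], [-1, 0.0062, 0.0039, 0, 0], [-1, 0.0057, 0.0046, 0, 0], [-1, 0.0053, 0.0051, 0, 0], [-1, 0.0046, 0.0056, 0, 0], [-1, 0.0041, 0.0061, 0, 0], [-1, 0.0034, 0.0065, 0, 0], [-1, 0.0027, 0.0068, 0, 0], [-1, 0.002, 0.007, 0, 0], [-1, 0.0013, 0.0073, 0, 0], [-1, 0.0004, 0.0073, 0, 0]]}}

```text
clock: 10.75
eef_pos: [666.6, 156.4, 120.4]
eef_rot: [-3.141, 0.0, -0.0]
wrist_force: [-3.0, 4.7, -0.7]
finger_gap: 0.5
finger_force: 2.1
```

```bash
python3 hm.py; python3 arc.py '[5]*6'; python3 - <<'E'
from h import *
c=eyes.camera('scene'); cv2.imwrite('pics/s2.png',c['img'][150:400,200:500].repeat(2,0).repeat(2,1))
E
```

```text
[-3.01748842  4.65427482 -0.69123296]
top none
scene 77 [665.22054992 128.92072838] ang -22.013376899396672 d0 [47.90054992 40.46072838]
pos [666.91024575 155.72399893 120.48813736] ang -0.47545823351477645 yaw -0.0010065178273848119
end ang -30.475458233514775 [657.81024575 120.82399893]
[-1,0.0003,0.0061,0,0],[-1,-0.0009,0.0061,0,0],[-1,-0.0013,0.0059,0,0],[-1,-0.0019,0.0058,0,0],[-1,-0.0024,0.0056,0,0],[-1,-0.0029,0.0054,0,0]
```

View pics/s2.png

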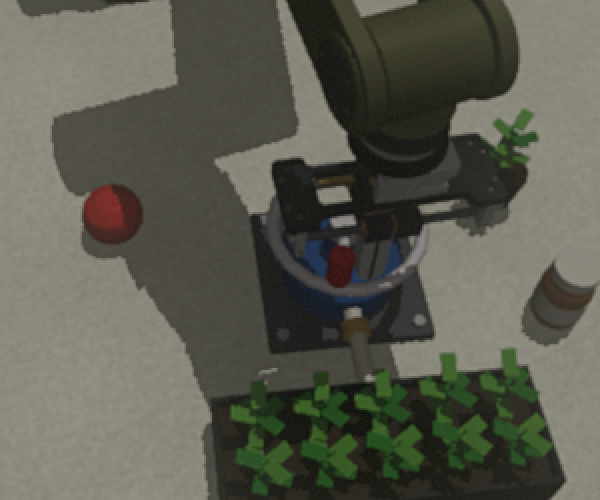

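The handle stands at (341,266) in the crop, ahead of the fingers at about (370,255), and scene can measure it. About 52° remain.

Emit:
{"op": "arm_command", "data": {"plan": [[-1, 0.0003, 0.0061, 0, 0], [-1, -0.0009, 0.0061, 0, 0], [-1, -0.0013, 0.0059, 0, 0], [-1, -0.0019, 0.0058, 0, 0], [-1, -0.0024, 0.0056, 0, 0], [-1, -0.0029, 0.0054, 0, 0]]}}

```text
clock: 11.65
eef_pos: [657.6, 121.9, 120.5]
eef_rot: [-3.141, -0.001, 0.0]
wrist_force: [0.7, 3.5, -0.7]
finger_gap: 0.1
finger_force: 1.6
```

```bash
python3 hm.py; python3 arc.py '[3]*8'
```

```text
[ 0.72698102  3.51240833 -0.69369439]
top none
scene 67 [642.58298958  98.93728939] ang -51.83518519877747 d0 [25.26298958 10.47728939]
pos [657.62557094 121.18792558 120.64018671] ang -30.284033708168455 yaw -0.0006444615407477094
end ang -54.28403370816845 [638.32557094  99.48792558]
[-1,-0.0016,0.0033,0,0],[-1,-0.0021,0.003,0,0],[-1,-0.0022,0.0029,0,0],[-1,-0.0024,0.0028,0,0],[-1,-0.0026,0.0026,0,0],[-1,-0.0026,0.0025,0,0],[-1,-0.0028,0.0024,0,0],[-1,-0.003,0.0022,0,0]
```

Emit:
{"op": "arm_command", "data": {"plan": [[-1, -0.0016, 0.0033, 0, 0], [-1, -0.0021, 0.003, 0, 0], [-1, -0.0022, 0.0029, 0, 0], [-1, -0.0024, 0.0028, 0, 0], [-1, -0.0026, 0.0026, 0, 0], [-1, 0, 0, 0, 0]]}}

```text
clock: 12.5
eef_pos: [646.5, 106.8, 120.5]
eef_rot: [3.141, 0.0, -0.0]
wrist_force: [-0.3, 0.6, -0.7]
finger_gap: 0.4
finger_force: 0.1
```

```bash
python3 hm.py; python3 arc.py '[2]*6'
```

```text
[-0.28135909  0.64667156 -0.68462394]
top none
scene 38 [628.82102809  89.03168375] ang -65.03268308242782 d0 [11.50102809  0.57168375]
pos [646.51553604 106.99644069 120.3594806 ] ang -45.16784603642797 yaw -0.0003687334668203146
end ang -57.16784603642797 [635.41553604  97.49644069]
[-1,-0.0014,0.002,0,0],[-1,-0.0018,0.0017,0,0],[-1,-0.0019,0.0015,0,0],[-1,-0.002,0.0015,0,0],[-1,-0.0019,0.0015,0,0],[-1,-0.0021,0.0013,0,0]
```

Emit:
{"op": "arm_command", "data": {"plan": [[-1, -0.0014, 0.002, 0, 0], [-1, -0.0018, 0.0017, 0, 0], [-1, -0.0019, 0.0015, 0, 0], [-1, -0.002, 0.0015, 0, 0], [-1, 0, 0, 0, 0]]}}

```text
clock: 13.22
eef_pos: [639.4, 100.4, 120.5]
eef_rot: [3.141, 0.0, -0.0]
wrist_force: [0.1, 0.1, -0.1]
finger_gap: 0.1
finger_force: 0.2
```

```bash
python3 hm.py
```

```text
[ 0.08645093  0.13789345 -0.12113484]
top none
scene 21 [620.67359708  84.3194973 ] ang -72.15441634858095 d0 [ 3.35359708 -4.1405027 ]
```

Emit:
{"op": "arm_command", "data": {"plan": [[-1, 0.006, -0.006, 0, 0], [-1, 0, 0, -0.03, 0], [-1, 0, 0, -0.03, 0], [-1, 0, 0, -0.03, 0], [-1, -0.031, 0.038, 0, 0], [-1, -0.031, 0.038, 0, 0], [-1, -0.031, 0.038, 0, 0], [-1, -0.031, 0.038, 0, 0], [-1, -0.031, 0.038, 0, 0], [-1, -0.031, 0.038, 0, 0], [-1, -0.031, 0.038, 0, 0], [-1, -0.031, 0.038, 0, 0], [-1, 0, 0, 0, 0]]}}

```text
clock: 14.95
eef_pos: [396.5, -199.1, 210.8]
eef_rot: [3.141, -0.0, -0.004]
wrist_force: [-0.1, -0.5, 0.2]
finger_gap: 0.3
finger_force: 0.0
```

```bash
python3 hm.py; python3 - <<'E'
from h import *
c=eyes.camera('top'); cv2.imwrite('pics/t2.png',c['img'])
E
```

```text
[-0.07961809 -0.46396368  0.23017463]
top 114 [614.42416864  90.27554229] ang -75.62282294664642 d0 [2.00416864 0.30554229]
scene 77 [619.42202807  88.57130565] ang -72.06457306536866 d0 [2.10202807 0.11130565]
```

View pics/t2.png

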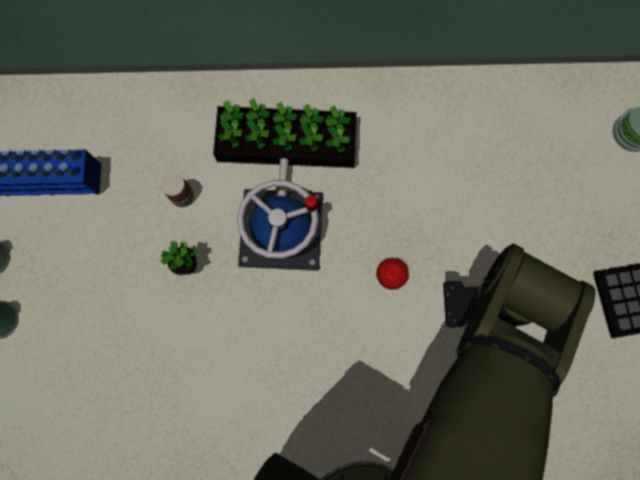

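The handle is back at (311,202), about 2 mm from its start and well inside 12.5 mm. The tomato, jar and pot are where they were, and the arm is clear.

```bash
python3 -c "
from cell import ticket; print(ticket.sign_off())"
```

```text
the job is handed in; nothing more can be done
None
```

I turned the wheel one full turn clockwise, and both cameras put the handle about 2 mm from its start. The tomato, jar and pot look undisturbed, the arm is clear, and the job is handed in (sign-off returned no verdict).

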